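Press a lidded well plate to the set clamping pressure

TASK

Push the lidded plate gently along its channel, all the way in under the press until it rests against the back stop. Then turn the round black knob on top clockwise until its ratchet slips and clicks, which clamps the plate; stop within a sixth of a turn of the first slip, let go of the knob, and leave the other things on the bench alone.

Things in the scene. Friction and masses are not known exactly. Their poses are not given: they have to be found in the camera images.
- press: Fixed bench press: base 200 x 150 x 40 mm with a channel on top. Origin: centre of base underside; x points into the channel from its open front, z up. Channel floor 40 mm high, from x -100 to the back stop's face at x +50 mm; rails 88.6 mm apart, 14 high. A beam (x -18 to +38, y +-75, 85 to 105 mm high) on two columns spans it; knob, spindle and pad are on the vertical axis x = +10, y = 0 mm.
- plate: White lidded 24-well plate, 127.8 (its x) x 85.5 x 22 mm, about 0.15 kg, loose in the press's channel and sticking out of its front. Origin: centre of its underside; x along the channel, z up. Fully home (against the back stop) its origin is at x = -14 mm in the press's frame. It slides with a newton or two.
- plate_front (a point): Centre of the plate's front end face (the face to push, 85.5 mm wide, 22 mm high), 63.9 mm in front of the plate's origin and 11 mm above its underside.
- ram: Steel sleeve fixed under the beam on the knob's axis; origin at the beam's underside, 85 mm above the bench. It carries the black rubber pressing pad, 50 x 60 x 7 mm, whose underside starts somewhere 2 to 11 mm above the plate's lid and goes down 4 mm per radian that the knob turns the spindle. At the set torque the pad presses the plate with 30 to 45 N, and stays down by itself.
- knob_grip (a point): Centre of the round fluted black knob, on its vertical axis; 44 mm diameter, 117 to 152 mm above the bench, 12 mm clear of the beam; it does not rise or fall. Clockwise from above tightens, anticlockwise loosens. Torque: about 0.2 N m until the pad meets the plate (after 0.5 to 2.8 rad), then climbing over about 0.6 rad to 0.3 to 0.35, where the ratchet slips; it falls to 0.2 at each click.
- tube_rack: Bystander: white rack of capped sample tubes, 100 x 60 x 57 mm. Origin: centre of its underside.
- reagent: Bystander: amber bottle, 60 mm in diameter, 110 mm tall. Origin: centre of its underside.
- tip_box: Bystander: grey pipette-tip box with orange lid, 122 x 87 x 72 mm. Origin: centre of its underside.
- knob_top (a point): Centre of the knob's top face (point fixed to the press). The 14 mm steel spindle end stands here; its black line is in line with the knob's white line until the ratchet slips (16 clicks a turn), then the white line turns ahead. A 6 mm slip pin (geom slip_pin_c0) in its middle rises 2 mm per radian slipped. The grip is springy (0.5 rad per N m); grip it with 30 N or more, turn in several grasps.
Things that resemble listed ones, but are neither listed nor needed, are in the scene too. Of the things like the plate, leave any that is orange; of the rest the larger one is meant.

How it is judged:
By the outcome, as a careful person would: the job done as asked, in the order asked, and still so for the second after the job is handed in, with the robot touching nothing.
It also fails if it takes over 72 s, if anything falls off the work surface, if the arm or the gripper's body presses on something with over 40 N, if the wrist force passes 120 N, or if a joint passes its speed limit or range.

ROBOT

A 7-joint arm with a two-finger parallel gripper is mounted at the origin on the work surface. World frame = base frame: x ahead of the robot, y to its left, z up, the work surface at z = 0. Lengths are in m, angles in rad, forces in N, time in s.
With the tool pointing down it reaches from about 0.35 to 0.9 m from the base axis. Payload 19.9 kg.
Tool frame: the origin (TCP) lies midway between the tips of the shut fingers; the grasp point (between the pads) lies 19 mm behind it (bot.grip_point_offset is the distance from the TCP to the grasp point, in m); x points along the fingers, y is the direction in which the jaws open and shut, and the axes are right-handed (so a half turn about x gives the same grasp; the last joint's range is limited). The gripper opens to 85 mm and grips with 20 to 120 N. Pads are 22 mm wide; open, the fingers measure 114 mm over their backs; the gripper's body (76 mm by 85 mm) begins 54 mm behind the grasp point. The pads swing forward as they close: fully open they stand 13 mm farther back than shut.
Start: joints at [1.179, 0.417, -0.01, 1.614, 0.005, 1.111, -0.053], TCP at [0.215, -0.587, 0.231] pointing down, gripper open.
Joint ranges: [-2.81, 2.81], [-0.39, 2.02], [-1.27, 1.25], [0.06, 2.57], [-1.19, 4.33], [0.19, 2], [-2.82, 2.82]. Speed limits (rad/s): [1.89, 1.89, 2.39, 2.39, 3.01, 3.01, 3.01].

INTERFACE

Orientations are given as a rotation vector (axis times angle).
In Python, from cell import bot gives the robot as it stands.
- The arm moves only by the tool send_rows, never from a script. Its argument "commands" is a list of rows, each a list of 3 entries, a list of its own where there are three numbers: the shift along the tool's x, y, z in cm, then the turn, a rotation vector about the tool's x, y, z in rad, then the opening, from 0 (shut) to 1 (fully open). A call has 1 to 12 rows; each row shifts and turns the commanded pose from where the row before left it, along the tool's axes as they then stand; what a row does not reach is not made up. A row lasts 1/12 s, in which the tool goes at most 41.7 mm and 7.16 degrees, less where a joint would pass 70% of its speed; a pose out of reach is approached as far as the arm can. A call is refused whole if a number of a shift passes 4.17 or a number of a turn 0.125, either way. A call with a gripper value outside its range is refused whole. The fingers move at their own pace and stop on an object; "force" is the grip in N (left out, the last holds). Time passes only in rows, so rows that do not move let the fingers close. It gives the time, the measured TCP pose, the force and the opening at its end, in the units of the state.
- bot.observe(): the state, without advancing time (a new reading comes with each control period).
- bot.capture(name): name is "scene" or "side" or "wrist"; returns the picture (480x640x3 uint8, blue, green, red); there is no depth.
- bot.camera_info(name): a dict with "vertical_fov" (degrees; the focal length in pixels is half the picture's height over the tangent of half this angle, whatever the lens; pixels are square), "cx", "cy" (the principal point, pixels), "k1" (the pictures are not rectified: a ray, as slopes to the right and down, at radius r is drawn at 1 + k1 r^2 times it, then the intrinsics apply), "pose" (4x4, takes a point from camera to world coordinates). Camera axes: x right, y down, z forward; pixel columns grow to the right and rows downward; lengths in m; the calibration is good to about 2 mm. A picture is of the moment at which its call begins: read the wrist's pose just before it. camera_info takes no time and is no camera call; for the wrist camera it gives the pose at the moment of the call.
- bot.sign_off(): hands the job in, once; it reports no verdict.
The state is a dict: "t": time; "joints": joint angles; "dq": joint speeds; "joint_torque": joint torques, N m; "tcp_pos": TCP position; "tcp_rot": TCP orientation; "force": force on the tool from outside, world axes, zero at the start; "moment": the same for the moment, N m; "grip_width": opening from 0.0 (shut) to 1.0 (fully open).
Only numpy, scipy, OpenCV 4.12 (cv2) and the standard library are available. Lean on these libraries where they do the work, as an engineer would, in place of code of your own. Each camera call takes 0.05 s, during which the arm holds its last target. There are 200 camera calls.

## Working session

There is one attempt and no reset: what is moved stays moved. The work goes in short steps, Python scripts to look and compute and a tool call to move; the robot and the scene stay as the last step left them, time stands still between calls to the robot, and variables do not carry over. Pictures are saved under pics/ and viewed, about 8 in all and at most 12, crops included, and the job is handed in when it is done.

Besides the shell and the picture viewer there is one more tool, called after "Call:" as name(argument=value, ...), one argument or row to a line, values as JSON. send_rows: Moves the arm, as the interface text tells. Its arguments: {"type":"object","properties":{"commands":{"type":"array"},"force":{"type":"number"}},"required":["commands"]}

```bash
mkdir -p pics; ls
python3 - <<'E'
from cell import bot
import cv2,numpy as np
a=bot.capture("scene");b=bot.capture("side")
cv2.imwrite("pics/scene.png",a);cv2.imwrite("pics/side.png",b)
for n in("scene","side","wrist"):
    print(n,bot.camera_info(n))
print(bot.observe(),bot.grip_point_offset)
E
```

```text
pics
scene {'vertical_fov': 53.42602183354013, 'cx': 317.3631140373117, 'cy': 242.19687774438393, 'k1': -0.1279160546915475, 'pose': array([[ 0.34219516,  0.80693209, -0.48141778,  1.0061725 ],
       [ 0.93962729, -0.29481757,  0.173733  , -0.12901196],
       [-0.00173969, -0.51180387, -0.85910056,  0.95543121],
       [ 0.        ,  0.        ,  0.        ,  1.        ]])}
side {'vertical_fov': 51.561362087335226, 'cx': 322.4353733760924, 'cy': 239.39792080910235, 'k1': 0.023494371830054265, 'pose': array([[-0.96605961, -0.15453073,  0.2070002 ,  0.37904834],
       [-0.25831663,  0.58150693, -0.77144164,  0.69820508],
       [-0.00116061, -0.79873021, -0.60168821,  0.62183923],
       [ 0.        ,  0.        ,  0.        ,  1.        ]])}
wrist {'vertical_fov': 60.71828837538395, 'cx': 322.2582262814259, 'cy': 247.83819938570804, 'k1': -0.08161697263000076, 'pose': array([[ 3.43355916e-01, -9.07433058e-01, -2.42222955e-01,
         2.75808356e-01],
       [-9.39205340e-01, -3.31682252e-01, -8.87705679e-02,
        -5.63945238e-01],
       [ 2.12292900e-04,  2.57976992e-01, -9.66151037e-01,
         3.73961498e-01],
       [ 0.00000000e+00,  0.00000000e+00,  0.00000000e+00,
         1.00000000e+00]])}
{'t': 0.1, 'joints': array([ 1.17848972,  0.41789935, -0.01032484,  1.61408081,  0.00469043,
        1.11067282, -0.05300134]), 'dq': array([-0.00061383, -0.00125718, -0.00150705, -0.00090543,  0.00023514,
       -0.00061664,  0.00090255]), 'joint_torque': array([ 8.54478985e-04, -8.65819430e+01,  6.79791793e-01, -4.35641098e+01,
        1.92136358e-02,  4.89040132e-03, -5.89773845e-05]), 'tcp_pos': array([ 0.21469288, -0.58666154,  0.23074597]), 'tcp_rot': array([ 2.03075523,  0.3610062 , -2.03125981]), 'force': array([ 0.34716371, -0.59587392,  0.22034052]), 'moment': array([-0.00817136,  0.01399028, -0.02212678]), 'grip_width': 0.9987307293638503} 0.0187
```

View pics/scene.png

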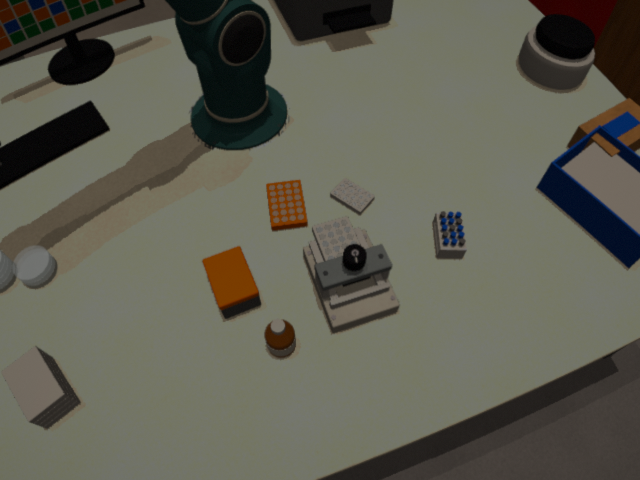

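View pics/side.png

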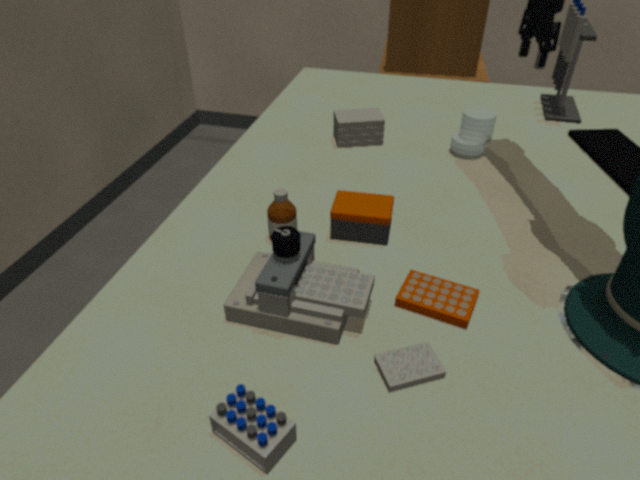

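The scene picture shows the press at about (350,270), the plate sticking out toward the robot at about (337,235), and the knob at (355,257). In the side picture the knob is at (286,240). The orange and small white plates lie apart from the press. I'll enlarge both.

```bash
cat > h.py <<'E'
import numpy as np,cv2
from cell import bot
def proj(n,P,info=None):
    c=info or bot.camera_info(n);T=np.linalg.inv(c["pose"]);p=np.atleast_2d(P)@T[:3,:3].T+T[:3,3]
    f=240/np.tan(np.radians(c["vertical_fov"])/2);s=p[:,:2]/p[:,2:];r=(s**2).sum(1,keepdims=True)
    return s*(1+c["k1"]*r)*f+[c["cx"],c["cy"]]
def ray(n,uv,info=None):
    c=info or bot.camera_info(n);f=240/np.tan(np.radians(c["vertical_fov"])/2)
    d=(np.array(uv,float)-[c["cx"],c["cy"]])/f;s=d.copy()
    for _ in range(20): s=d/(1+c["k1"]*(s@s))
    v=c["pose"][:3,:3]@np.array([s[0],s[1],1]);return c["pose"][:3,3],v/np.linalg.norm(v)
def atz(n,uv,z,info=None):
    o,v=ray(n,uv,info);return o+v*(z-o[2])/v[2]
E
python3 - <<'E'
import cv2,numpy as np
a=cv2.imread("pics/scene.png")[205:335,290:410];b=cv2.imread("pics/side.png")[215:345,220:385]
r=lambda i,k:cv2.resize(i,None,fx=k,fy=k,interpolation=cv2.INTER_CUBIC)
A=r(a,4.5);B=r(b,4.5)
A=A[:585,:540]
cv2.imwrite("pics/c1.png",A);cv2.imwrite("pics/c2.png",B);print(A.shape,B.shape)
E
```

```text
(585, 540, 3) (585, 742, 3)
```

View pics/c1.png

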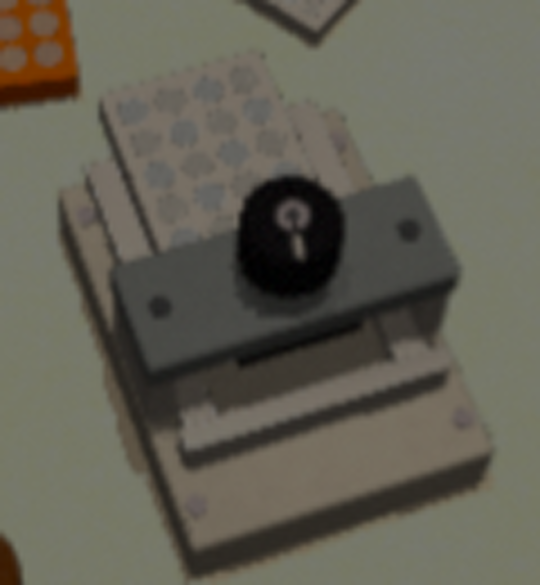

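View pics/c2.png

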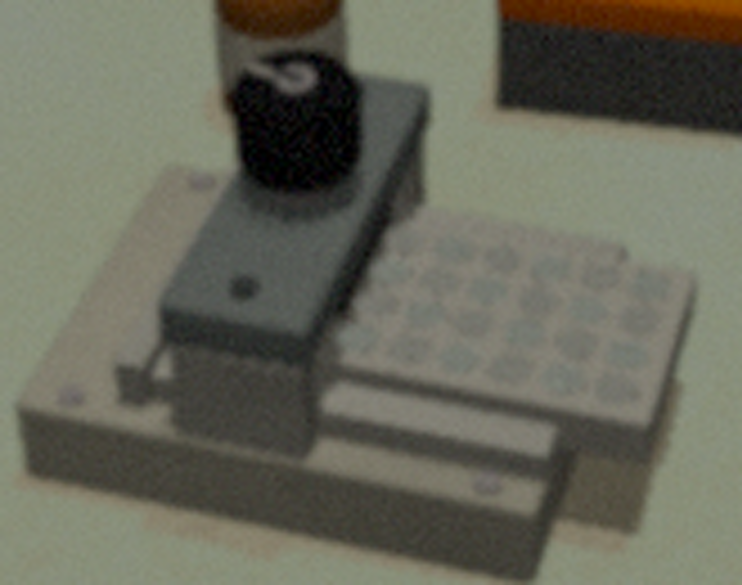

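The crops show the knob centre at (293,214) in c1 and (292,75) in c2. The corners of the base, beam and plate front are also visible. I'll fit the press pose and the plate offset from these.

```bash
cat > fit.py <<'E'
from h import *
from scipy.optimize import least_squares
S=[(62,195,-100,-75,40),(190,552,100,-75,40),(490,452,100,75,40),(113,268,-18,-75,105),(412,178,-18,75,105),(460,268,38,75,105),(150,375,38,-75,105),(293,214,10,0,152),(100,97,None,-42.75,62),(262,55,None,42.75,62)]
D=[(20,405,100,75,40),(175,165,100,-75,40),(540,515,-100,75,40),(430,90,-18,-75,105),(163,310,38,75,105),(310,333,-18,75,105),(292,75,10,0,152),(695,272,None,-42.75,62),(650,430,None,42.75,62)]
I={n:bot.camera_info(n) for n in("scene","side")}
def res(p):
    x,y,a,d=p;out=[]
    for n,L,o in(("scene",S,(290,205)),("side",D,(220,215))):
        q=np.array([[d*1e3 if l[2] is None else l[2],l[3],l[4]] for l in L])/1e3
        c,s=np.cos(a),np.sin(a)
        w=np.c_[x+c*q[:,0]-s*q[:,1],y+s*q[:,0]+c*q[:,1],q[:,2]]
        uv=np.array([[l[0]/4.5-.4+o[0],l[1]/4.5-.4+o[1]] for l in L])
        out.append((proj(n,w,I[n])-uv).ravel())
    return np.concatenate(out)
f=least_squares(res,[.6,.05,-.2,-.14],loss="soft_l1");x,y,a,d=f.x
print(f.x,np.degrees(a));print(res(f.x).reshape(-1,2).round(1).tolist())
R=lambda X,Y:(x+np.cos(a)*X-np.sin(a)*Y,y+np.sin(a)*X+np.cos(a)*Y)
print("knob",R(.01,0),"platefront",R(d,0),"plate travel",-.0779-d)
E
python3 fit.py
python3 - <<'E'
from cell import bot
from scipy.spatial.transform import Rotation as R
print(R.from_rotvec(bot.observe()["tcp_rot"]).as_matrix().round(3))
E
```

```text
[ 0.59217803  0.09399932 -0.01855057 -0.13065779] -1.0628692555162702
[[-1.3, -1.9], [0.8, -0.8], [1.8, -1.0], [-1.0, -1.3], [0.8, -2.0], [0.9, 0.4], [-0.1, -1.4], [0.1, 0.1], [-0.5, -0.4], [-0.6, -1.5], [-1.7, -0.5], [-1.9, -1.0], [-0.4, -0.2], [0.9, -2.0], [-1.9, -1.8], [-0.5, -0.2], [1.1, 1.5], [-0.1, -0.8], [-0.7, -1.6]]
knob (np.float64(0.6021763143164957), np.float64(0.09381382914079582)) platefront (np.float64(0.4615427225550005), np.float64(0.09642296144649044)) plate travel 0.05275779289867838
[[-0.     0.344 -0.939]
 [ 0.001 -0.939 -0.344]
 [-1.    -0.001  0.   ]]
```

Call:
send_rows(
  commands=[
    [[0,-2.85,-2.17],[0,0,0],0],
    [[0,-2.85,-2.17],[0,0,0],0],
    [[0,-2.85,-2.17],[0,0,0],0],
    [[0,-2.85,-2.17],[0,0,0],0],
    [[0,-2.85,-2.17],[0,0,0],0],
    [[0,-2.85,-2.17],[0,0,0],0],
    [[0,-2.85,-2.17],[0,0,0],0],
    [[0,-2.85,-2.17],[0,0,0],0],
    [[0,-2.85,-2.17],[0,0,0],0],
    [[0,-2.85,-2.17],[0,0,0],0],
    [[0,-2.85,-2.17],[0,0,0],0],
    [[0,-2.85,-2.17],[0,0,0],0],
  ],
  force=40,
)

```text
t: 1.1
tcp_pos: [0.3417, -0.1745, 0.2312]
tcp_rot: [2.03, 0.36, -2.031]
force: [1.3, -0.3, -0.5]
grip_width: -0.001
```

Call:
send_rows(
  commands=[
    [[0,-2.85,-2.17],[0,0,0],0],
    [[0,-2.85,-2.17],[0,0,0],0],
    [[0,-2.85,-2.17],[0,0,0],0],
    [[0,-2.85,-2.17],[0,0,0],0],
    [[0,-2.85,-2.17],[0,0,0],0],
    [[0,-2.85,-2.17],[0,0,0],0],
    [[0,-2.85,-2.17],[0,0,0],0],
    [[0,-2.85,-2.17],[0,0,0],0],
    [[0,0,0],[0.123,0,0],0],
    [[0,0,0],[0.123,0,0],0],
    [[0,0,0],[0.123,0,0],0],
    [[0,0,0],[0,0,0],0],
  ],
)

```text
t: 2.1
tcp_pos: [0.4263, 0.0976, 0.2311]
tcp_rot: [-2.208, 0.027, 2.21]
force: [-0.8, -0.0, 0.3]
grip_width: -0.002
```

Run:
```python
from h import *
from scipy.spatial.transform import Rotation as R
o=bot.observe();print(o["t"],o["tcp_pos"],o["joints"].round(2),o["force"].round(2),o["grip_width"]);print(R.from_rotvec(o["tcp_rot"]).as_matrix().round(3))
i=bot.camera_info("wrist");im=bot.capture("wrist");cv2.imwrite("pics/w1.png",im)
x,y,a,d=.59218,.094,-.01855,-.13066
q=np.array([(d,-.04275,.062),(d,.04275,.062),(.01,0,.152),(d,0,.04),(-.1,.075,.04),(-.1,-.075,.04)])
w=np.c_[x+np.cos(a)*q[:,0]-np.sin(a)*q[:,1],y+np.sin(a)*q[:,0]+np.cos(a)*q[:,1],q[:,2]]
print(proj("wrist",w,i).round(0).tolist())
```

```text
2.1 [0.42627195 0.09764264 0.23108102] [ 0.32  0.11 -0.65  2.04  0.08  1.02 -1.97] [-0.84 -0.03  0.29] -0.001525361726335031
[[-0.001 -0.025 -1.   ]
 [ 0.    -1.     0.025]
 [-1.    -0.     0.001]]
[[379.0, 179.0], [266.0, 180.0], [322.0, -91.0], [323.0, 177.0], [228.0, 139.0], [417.0, 138.0]]
```

View pics/w1.png

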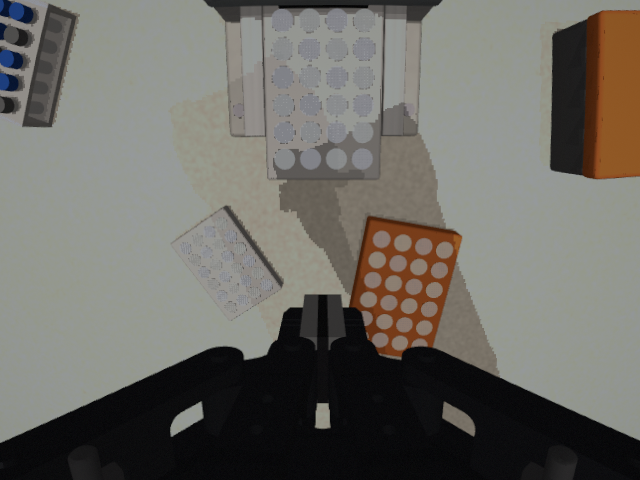

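The wrist picture shows the plate front edge from (268,178) to (380,180), within about 2 px of the prediction. The approach is clear. I'll descend, then push.

Call:
send_rows(
  commands=[
    [[3.62,0,0],[0,0,0],0],
    [[3.62,0,0],[0,0,0],0],
    [[3.62,0,0],[0,0,0],0],
    [[3.62,0,0],[0,0,0],0],
    [[3.62,0,0],[0,0,0],0],
    [[0,0,0],[0,0,0],0],
    [[0,0,-0.5],[0,0,0],0],
    [[0,0,-0.5],[0,0,0],0],
    [[0,0,-0.5],[0,0,0],0],
    [[0,0,0],[0,0,0],0],
  ],
)

```text
t: 2.98
tcp_pos: [0.4439, 0.0972, 0.0523]
tcp_rot: [-2.216, 0.02, 2.208]
force: [-0.5, 0.8, 0.6]
grip_width: -0.0
```

Call:
send_rows(
  commands=[
    [[0,0,-0.5],[0,0,0],0],
    [[0,0,-0.5],[0,0,0],0],
    [[0,0,-0.5],[0,0,0],0],
    [[0,0,-0.5],[0,0,0],0],
    [[0,0,-0.5],[0,0,0],0],
    [[0,0,-0.5],[0,0,0],0],
    [[0,0,-0.5],[0,0,0],0],
    [[0,0,-0.5],[0,0,0],0],
  ],
)

```text
t: 3.65
tcp_pos: [0.4818, 0.0965, 0.0502]
tcp_rot: [-2.212, 0.02, 2.213]
force: [-1.1, -0.0, 1.6]
grip_width: -0.001
```

Call:
send_rows(
  commands=[
    [[0,0,-0.3],[0,0,0],0],
    [[0,0,-0.3],[0,0,0],0],
    [[0,0,-0.3],[0,0,0],0],
    [[0,0,-0.3],[0,0,0],0],
    [[0,0,-0.2],[0,0,0],0],
    [[0,0,-0.2],[0,0,0],0],
  ],
)

```text
t: 4.15
tcp_pos: [0.4976, 0.0962, 0.0503]
tcp_rot: [-2.212, 0.02, 2.212]
force: [-1.9, -0.5, -0.4]
grip_width: -0.002
```

Call:
send_rows(
  commands=[
    [[0,0,-0.1],[0,0,0],0],
    [[0,0,-0.1],[0,0,0],0],
  ],
)

```text
t: 4.32
tcp_pos: [0.4995, 0.0962, 0.0503]
tcp_rot: [-2.212, 0.02, 2.212]
force: [-1.3, 0.4, -0.4]
grip_width: -0.003
```

Call:
send_rows(
  commands=[
    [[0,0,-0.1],[0,0,0],0],
    [[0,0,-0.1],[0,0,0],0],
  ],
)

```text
t: 4.48
tcp_pos: [0.5015, 0.0962, 0.0503]
tcp_rot: [-2.212, 0.02, 2.212]
force: [-1.0, 0.5, 0.3]
grip_width: 0.002
```

Call:
send_rows(
  commands=[
    [[0,0,-0.1],[0,0,0],0],
    [[0,0,-0.1],[0,0,0],0],
  ],
)

```text
t: 4.65
tcp_pos: [0.5035, 0.0961, 0.0503]
tcp_rot: [-2.212, 0.02, 2.212]
force: [-0.7, 0.2, -0.1]
grip_width: -0.001
```

Call:
send_rows(
  commands=[
    [[0,0,-0.1],[0,0,0],0],
  ],
)

```text
t: 4.73
tcp_pos: [0.5045, 0.0961, 0.0503]
tcp_rot: [-2.212, 0.02, 2.212]
force: [-0.8, -0.4, 0.8]
grip_width: 0.0
```

Call:
send_rows(
  commands=[
    [[0,0,-0.1],[0,0,0],0],
  ],
)

```text
t: 4.82
tcp_pos: [0.5054, 0.0961, 0.0502]
tcp_rot: [-2.212, 0.02, 2.213]
force: [-9.7, 1.3, 4.2]
grip_width: -0.003
```

Call:
send_rows(
  commands=[
    [[0,0,-0.1],[0,0,0],0],
  ],
)

```text
t: 4.9
tcp_pos: [0.5054, 0.0961, 0.0501]
tcp_rot: [-2.21, 0.02, 2.215]
force: [-14.5, -0.1, 10.0]
grip_width: -0.0
```

The plate met the stop (14.5 N at tip x = 0.505). I'll back off, rise, open the gripper and look.

Call:
send_rows(
  commands=[
    [[0,0,1],[0,0,0],0],
    [[0,0,2],[0,0,0],0],
    [[-3.8,0,0],[0,0,0],0],
    [[-3.8,0,0],[0,0,0],0],
    [[-3.8,0,0],[0,0,0],0],
    [[-3.8,0,0],[0,0,0],0],
    [[-3.8,0,0],[0,0,0],0.5],
    [[0,0,-2.5],[0,0,0],1],
    [[0,0,-2.5],[0,0,0],1],
    [[0,0,-2.5],[0,0,0],1],
    [[0,0,0],[0,0,0],1],
    [[0,0,0],[0,0,0],1],
  ],
)

```text
t: 5.9
tcp_pos: [0.5516, 0.0953, 0.2397]
tcp_rot: [-2.211, 0.02, 2.213]
force: [0.4, 0.7, -0.4]
grip_width: 0.844
```

```bash
cat > look.py <<'E'
from h import *
import sys
from scipy.spatial.transform import Rotation as R
o=bot.observe();print(o["t"],o["tcp_pos"],o["joints"].round(2),o["moment"].round(3),o["grip_width"]);print(R.from_rotvec(o["tcp_rot"]).as_matrix().round(3))
i=bot.camera_info("wrist");im=bot.capture("wrist");cv2.imwrite("pics/%s.png"%sys.argv[1],im)
np.save("wi.npy",i,allow_pickle=True)
print(proj("wrist",[[.602,.0938,.152],[.604,.0938,.152]],i).round(1).tolist())
E
python3 look.py w2
```

```text
5.9 [0.55161107 0.0953098  0.23973598] [ 0.28  0.35 -0.63  1.75  0.23  1.11 -2.01] [-0.007 -0.032  0.006] 0.8443082396458869
[[-0.001 -0.018 -1.   ]
 [ 0.001 -1.     0.018]
 [-1.    -0.001  0.001]]
[[323.7, 166.2], [323.7, 162.5]]
```

View pics/w2.png

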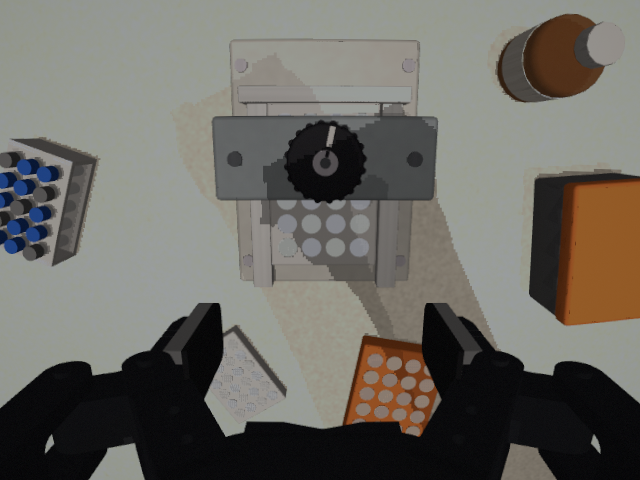

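The knob centre is at (325,162), which puts it at about (0.604, 0.0935). The plate front is inside the rails. I'll move over the knob, then pre-rotate anticlockwise so one grasp has plenty of clockwise range.

Call:
send_rows(
  commands=[
    [[0,0,-2.6],[0,0,0],1],
    [[0,0.1,-2.65],[0,0,0],1],
    [[0,0,0],[-0.122,0,0],1],
    [[0,0,0],[-0.122,0,0],1],
    [[0,0,0],[-0.122,0,0],1],
    [[0,0,0],[-0.122,0,0],1],
    [[0,0,0],[-0.122,0,0],1],
  ],
)

```text
t: 6.53
tcp_pos: [0.603, 0.0935, 0.2404]
tcp_rot: [1.88, 0.58, -1.88]
force: [-0.1, 0.3, -0.5]
grip_width: 1.0
```

```bash
cat > st.py <<'E'
from h import *
from scipy.spatial.transform import Rotation as R
o=bot.observe();M=R.from_rotvec(o["tcp_rot"]).as_matrix()
print(o["t"],o["tcp_pos"].round(4),o["joints"].round(2),"F",o["force"].round(1),"M",o["moment"].round(3),o["grip_width"].round(3))
print("yaw",np.degrees(np.arctan2(M[1,2],M[0,2])).round(1),"tilt",M[:2,0].round(4),"to knob(tool,cm)",((np.array([.604,.0935,.115])-o["tcp_pos"])@M*100).round(2))
E
python3 st.py
```

```text
Traceback (most recent call last):
  File "st.py", line 4, in <module>
    print(o["t"],o["tcp_pos"].round(4),o["joints"].round(2),"F",o["force"].round(1),"M",o["moment"].round(3),o["grip_width"].round(3))
                                                                                                             ^^^^^^^^^^^^^^^^^^^^^
AttributeError: 'float' object has no attribute 'round'
```

```bash
sed -i 's/o\["grip_width"\].round(3)/o["grip_width"]/' st.py; python3 st.py
```

```text
6.5333 [0.603  0.0935 0.2404] [ 0.34  0.48 -0.73  1.62  0.34  1.17 -1.45] F [-0.1  0.3 -0.5] M [ 0.012 -0.037  0.028] 1.0004069861574274
yaw -145.7 tilt [ 0.0001 -0.0004] to knob(tool,cm) [12.54  0.05 -0.08]
```

Call:
send_rows(
  commands=[
    [[0,0,0],[-0.122,0,0],1],
    [[0,0,0],[-0.122,0,0],1],
    [[0,0,0],[-0.122,0,0],1],
    [[0,0,0],[-0.122,0,0],1],
    [[0,0,0],[-0.122,0,0],1],
    [[0,0,0],[-0.122,0,0],1],
    [[0,0,0],[-0.122,0,0],1],
    [[0,0,0],[-0.122,0,0],1],
    [[0,0,0],[-0.122,0,0],1],
    [[0,0,0],[-0.122,0,0],1],
    [[0,0,0],[-0.122,0,0],1],
    [[0,0,0],[-0.122,0,0],1],
  ],
)

```text
t: 7.53
tcp_pos: [0.603, 0.0935, 0.2405]
tcp_rot: [0.839, 1.402, -0.84]
force: [-0.2, -0.5, 0.4]
grip_width: 0.998
```

Call:
send_rows(
  commands=[
    [[0,0,0],[-0.122,0,0],1],
    [[0,0,0],[-0.122,0,0],1],
    [[0,0,0],[-0.122,0,0],1],
    [[0,0,0],[-0.122,0,0],1],
    [[0,0,0],[-0.122,0,0],1],
    [[0,0,0],[-0.122,0,0],1],
    [[0,0,0],[-0.122,0,0],1],
    [[0,0,0],[-0.122,0,0],1],
    [[0,0,0],[-0.122,0,0],1],
    [[0,0,0],[-0.122,0,0],1],
    [[0,0,0],[-0.122,0,0],1],
    [[0,0,0],[-0.122,0,0],1],
  ],
)

```text
t: 8.53
tcp_pos: [0.6031, 0.0935, 0.2404]
tcp_rot: [-0.303, 1.55, 0.301]
force: [-0.3, -0.6, -0.7]
grip_width: 1.001
```

```bash
python3 st.py
```

```text
8.5333 [0.6031 0.0935 0.2404] [ 0.61  0.7  -1.24  1.62  0.68  1.33  1.23] F [-0.3 -0.6 -0.7] M [ 0.017 -0.058  0.059] 1.0013948522152902
yaw 22.1 tilt [ 0.0002 -0.001 ] to knob(tool,cm) [12.54 -0.02  0.09]
```

Call:
send_rows(
  commands=[
    [[0,0,0],[-0.122,0,0],1],
    [[0,0,0],[-0.122,0,0],1],
    [[0,0,0],[-0.122,0,0],1],
    [[0,0,0],[-0.122,0,0],1],
    [[0,0,0],[-0.122,0,0],1],
    [[0,0,0],[-0.122,0,0],1],
    [[0,0,0],[-0.122,0,0],1],
    [[0,0,0],[0,0,0],1],
  ],
)

```text
t: 9.2
tcp_pos: [0.6032, 0.0935, 0.2404]
tcp_rot: [-0.963, 1.348, 0.961]
force: [1.5, 0.0, 0.3]
grip_width: 1.0
```

```bash
python3 st.py
```

```text
9.2 [0.6032 0.0935 0.2404] [ 0.62  0.71 -1.26  1.61  0.69  1.33  2.07] F [1.5 0.  0.3] M [0.016 0.008 0.009] 0.999519940035345
yaw 71.0 tilt [ 0.0003 -0.0009] to knob(tool,cm) [12.54 -0.07  0.04]
```

Call:
send_rows(
  commands=[
    [[3,-0.07,0.04],[0,0,0],1],
    [[3,0,0],[0,0,0],1],
    [[3,0,0],[0,0,0],1],
    [[2,0,0],[0,0,0],1],
    [[1.5,0,0],[0,0,0],1],
    [[0,0,0],[0,0,0],1],
    [[0,0,0],[0,0,0],1],
  ],
)

```text
t: 9.78
tcp_pos: [0.6046, 0.0937, 0.1158]
tcp_rot: [-0.955, 1.351, 0.955]
force: [0.3, 0.0, 0.6]
grip_width: 0.999
```

Call:
send_rows(
  commands=[
    [[0,0,0],[0,0,0],0],
    [[0,0,0],[0,0,0],0],
    [[0,0,0],[0,0,0],0],
    [[0,0,0],[0,0,0],0],
    [[0,0,0],[0,0,0],0],
    [[0,0,0],[0,0,0],0],
    [[0,0,0],[0,0,0],0],
    [[0,0,0],[0,0,0],0],
  ],
  force=45,
)

```text
t: 10.45
tcp_pos: [0.6046, 0.0937, 0.1164]
tcp_rot: [-0.956, 1.35, 0.956]
force: [-6.8, -0.6, 11.6]
grip_width: 0.505
```

```bash
python3 st.py
```

```text
10.45 [0.6046 0.0937 0.1164] [ 0.56  0.84 -1.14  1.72  0.83  1.15  1.98] F [-6.8 -0.6 11.6] M [-0.288  1.401 -0.004] 0.5048453212741237
yaw 70.6 tilt [ 0.0004 -0.0001] to knob(tool,cm) [ 0.14  0.05 -0.04]
```

Gripped at 43 mm, which matches the knob. I'll relieve the small side load, then turn clockwise and read the moment as I go.

Call:
send_rows(
  commands=[
    [[-0.1,0.07,0],[0,0,0],0],
    [[0,0,0],[0.1,0,0],0],
    [[0,0,0],[0.1,0,0],0],
    [[0,0,0],[0.1,0,0],0],
    [[0,0,0],[0.1,0,0],0],
  ],
)

```text
t: 10.87
tcp_pos: [0.6046, 0.0935, 0.1167]
tcp_rot: [-0.646, 1.471, 0.646]
force: [3.4, -0.4, -3.1]
grip_width: 0.505
```

```bash
python3 st.py
```

```text
10.8667 [0.6046 0.0935 0.1167] [ 0.52  0.79 -1.06  1.72  0.76  1.11  1.62] F [ 3.4 -0.4 -3.1] M [-0.151 -0.916  0.19 ] 0.5045835297281092
yaw 47.4 tilt [0.0013 0.    ] to knob(tool,cm) [ 0.17  0.05 -0.04]
```

Call:
send_rows(
  commands=[
    [[0,0,0],[0.1,0,0],0],
    [[0,0,0],[0.1,0,0],0],
  ],
)

```text
t: 11.03
tcp_pos: [0.6047, 0.0933, 0.1167]
tcp_rot: [-0.491, 1.513, 0.49]
force: [3.7, -1.0, -2.8]
grip_width: 0.497
```

```bash
python3 st.py
```

```text
11.0333 [0.6047 0.0933 0.1167] [ 0.5   0.76 -1.02  1.72  0.73  1.09  1.44] F [ 3.7 -1.  -2.8] M [-0.302 -0.974  0.236] 0.49724180540516577
yaw 35.9 tilt [ 0.0015 -0.0001] to knob(tool,cm) [ 0.17  0.06 -0.05]
```

Call:
send_rows(
  commands=[
    [[0,0,0],[0.1,0,0],0],
    [[0,0,0],[0.1,0,0],0],
  ],
)

```text
t: 11.2
tcp_pos: [0.6047, 0.0932, 0.1167]
tcp_rot: [-0.335, 1.543, 0.334]
force: [5.0, -2.0, -2.4]
grip_width: 0.504
```

```bash
python3 st.py
```

```text
11.2 [0.6047 0.0932 0.1167] [ 0.48  0.74 -0.98  1.72  0.7   1.07  1.26] F [ 5.  -2.  -2.4] M [-0.497 -0.95   0.18 ] 0.5035655782680806
yaw 24.4 tilt [ 0.0014 -0.0003] to knob(tool,cm) [ 0.17  0.06 -0.05]
```

Call:
send_rows(
  commands=[
    [[0,0,0],[0.1,0,0],0],
    [[0,0,0],[0.1,0,0],0],
  ],
)

```text
t: 11.37
tcp_pos: [0.6048, 0.0931, 0.1167]
tcp_rot: [-0.178, 1.562, 0.177]
force: [3.6, -2.3, -2.9]
grip_width: 0.504
```

```bash
python3 st.py
```

```text
11.3667 [0.6048 0.0931 0.1167] [ 0.46  0.72 -0.94  1.72  0.66  1.05  1.09] F [ 3.6 -2.3 -2.9] M [-0.643 -0.985  0.197] 0.504353312089766
yaw 13.0 tilt [ 0.0015 -0.0005] to knob(tool,cm) [ 0.17  0.06 -0.06]
```

Call:
send_rows(
  commands=[
    [[0,0,0],[0.1,0,0],0],
    [[0,0,0],[0.1,0,0],0],
  ],
)

```text
t: 11.53
tcp_pos: [0.6047, 0.0929, 0.1166]
tcp_rot: [-0.021, 1.569, 0.02]
force: [4.3, -3.2, -2.7]
grip_width: 0.503
```

```bash
python3 st.py
```

```text
11.5333 [0.6047 0.0929 0.1166] [ 0.44  0.7  -0.9   1.72  0.63  1.03  0.91] F [ 4.3 -3.2 -2.7] M [-0.846 -0.852  0.222] 0.5026198601818306
yaw 1.5 tilt [ 0.0014 -0.0006] to knob(tool,cm) [ 0.16  0.06 -0.07]
```

Call:
send_rows(
  commands=[
    [[0,0,0],[0.1,0,0],0],
    [[0,0,0],[0.1,0,0],0],
  ],
)

```text
t: 11.7
tcp_pos: [0.6047, 0.0928, 0.1166]
tcp_rot: [0.136, 1.565, -0.137]
force: [3.4, -3.6, -2.4]
grip_width: 0.502
```

```bash
python3 st.py
```

```text
11.7 [0.6047 0.0928 0.1166] [ 0.41  0.68 -0.86  1.72  0.6   1.02  0.73] F [ 3.4 -3.6 -2.4] M [-1.053 -0.781  0.262] 0.5023222697599342
yaw -9.9 tilt [ 0.0013 -0.0008] to knob(tool,cm) [ 0.16  0.06 -0.08]
```

Call:
send_rows(
  commands=[
    [[0,0,0],[0.1,0,0],0],
    [[0,0,0],[0.1,0,0],0],
  ],
)

```text
t: 11.87
tcp_pos: [0.6047, 0.0927, 0.1166]
tcp_rot: [0.292, 1.55, -0.294]
force: [2.8, -5.7, -1.4]
grip_width: 0.507
```

```bash
python3 st.py
```

```text
11.8667 [0.6047 0.0927 0.1166] [ 0.38  0.66 -0.81  1.72  0.56  1.    0.56] F [ 2.8 -5.7 -1.4] M [-1.179 -0.634  0.227] 0.5071801084633984
yaw -21.4 tilt [ 0.0012 -0.0011] to knob(tool,cm) [ 0.16  0.05 -0.09]
```

Call:
send_rows(
  commands=[
    [[0,-0.05,0],[0.1,0,0],0],
    [[0,0,0],[0.1,0,0],0],
  ],
)

```text
t: 12.03
tcp_pos: [0.6045, 0.0925, 0.1167]
tcp_rot: [0.449, 1.522, -0.449]
force: [4.5, -3.6, -2.5]
grip_width: 0.505
```

```bash
python3 st.py
```

```text
12.0333 [0.6045 0.0925 0.1167] [ 0.36  0.65 -0.77  1.72  0.53  0.99  0.38] F [ 4.5 -3.6 -2.5] M [-0.871 -0.868  0.25 ] 0.5046076636026585
yaw -32.9 tilt [ 0.0014 -0.0005] to knob(tool,cm) [ 0.17  0.06 -0.1 ]
```

Call:
send_rows(
  commands=[
    [[0,0,0],[0.1,0,0],0],
  ],
)

```text
t: 12.12
tcp_pos: [0.6045, 0.0924, 0.1166]
tcp_rot: [0.527, 1.504, -0.527]
force: [4.0, -3.0, -1.8]
grip_width: 0.502
```

```bash
python3 st.py
```

```text
12.1167 [0.6045 0.0924 0.1166] [ 0.34  0.64 -0.75  1.73  0.51  0.98  0.3 ] F [ 4.  -3.  -1.8] M [-0.936 -0.713  0.211] 0.502343509908342
yaw -38.6 tilt [ 0.0012 -0.0006] to knob(tool,cm) [ 0.16  0.05 -0.11]
```

Call:
send_rows(
  commands=[
    [[0,0,0],[0.1,0,0],0],
  ],
)

```text
t: 12.2
tcp_pos: [0.6045, 0.0924, 0.1167]
tcp_rot: [0.604, 1.484, -0.605]
force: [2.6, -3.3, -2.3]
grip_width: 0.504
```

```bash
python3 st.py
```

```text
12.2 [0.6045 0.0924 0.1167] [ 0.33  0.63 -0.73  1.73  0.49  0.97  0.21] F [ 2.6 -3.3 -2.3] M [-0.916 -0.609  0.252] 0.5037011521284629
yaw -44.3 tilt [ 0.0012 -0.0007] to knob(tool,cm) [ 0.17  0.05 -0.11]
```

```bash
python3 look.py w3
python3 - <<'E'
import cv2,glob
from cell import bot
a=cv2.imread("pics/w3.png");s=bot.capture("side");cv2.imwrite("pics/s3.png",s)
c=cv2.resize(a[200:440,200:440],(480,480),interpolation=cv2.INTER_CUBIC)
d=cv2.resize(s[200:360,220:380],(480,480),interpolation=cv2.INTER_CUBIC)[:, :300]
cv2.imwrite("pics/m3.png",cv2.hconcat([c,d]))
E
```

```text
12.2 [0.60445737 0.09240073 0.1166526 ] [ 0.33  0.63 -0.73  1.73  0.49  0.97  0.21] [-0.916 -0.609  0.252] 0.5037011521284629
[[ 0.001  0.699  0.715]
 [-0.001  0.715 -0.699]
 [-1.     0.     0.001]]
[[319.3, 358.5], [324.0, 362.8]]
```

View pics/m3.png

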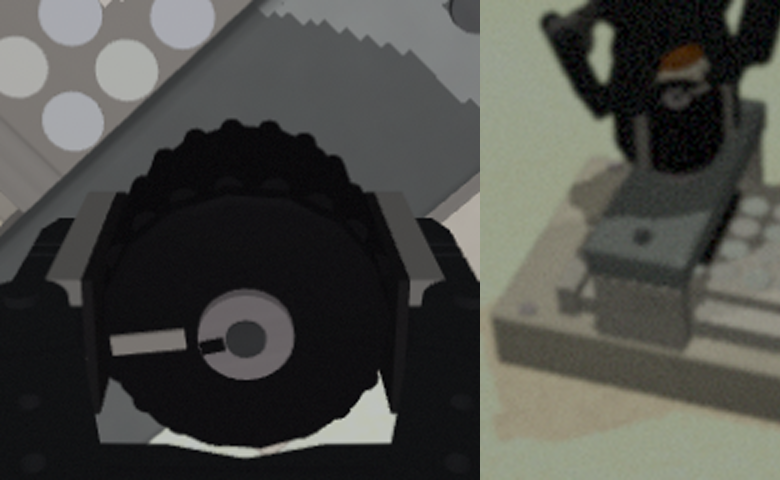

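The wrist crop shows the white line (110,345)–(186,339) and the spindle's black line (200,348)–(224,344) nearly in line (about 5° apart), so there is no slip yet. I'll track the black line's angle numerically along with the moment.

```bash
cat > trk.py <<'E'
from h import *
import sys
o=bot.observe();im=bot.capture("wrist") if len(sys.argv)<2 else cv2.imread(sys.argv[1])
if len(sys.argv)<2: cv2.imwrite("pics/t_%.2f.png"%o["t"],im)
g=cv2.cvtColor(im,cv2.COLOR_BGR2GRAY).astype(float);v,u=np.mgrid[:480,:640]
def ang(m): # mean centre and principal-axis-free angle about spindle centre
    return u[m].mean().round(1),v[m].mean().round(1),int(m.sum())
ring=cv2.connectedComponentsWithStats(((g>70)&(np.hypot(u-323,v-368)<30)).astype(np.uint8))
k=1+np.argmax(ring[2][1:,4]);cx,cy=ring[2][k,0]+ring[2][k,2]/2,ring[2][k,1]+ring[2][k,3]/2
r=np.hypot(u-cx,v-cy)
blk=ang((r<21)&(r>11)&(g<35));wh=ang((r>28)&(r<75)&(g>95)&(v<395)&(np.abs(u-cx)<69)&(v>cy-45))
A=lambda p:np.degrees(np.arctan2(p[1]-cy,p[0]-cx)).round(1)
print("t %.2f yaw-q7 %.2f Mz %.3f ctr %.0f,%.0f"%(o["t"],o["joints"][6],o["moment"][2],cx,cy),"black",A(blk),blk[2],"white",A(wh),wh)
E
python3 trk.py pics/w3.png
```

```text
t 12.30 yaw-q7 0.21 Mz 0.176 ctr 323,368 black 162.5 49 white 172.7 (np.float64(281.7), np.float64(372.8), 354)
```

Call:
send_rows(
  commands=[
    [[0,0,0],[0.1,0,0],0],
  ],
)

```text
t: 12.38
tcp_pos: [0.6044, 0.0924, 0.1166]
tcp_rot: [0.677, 1.461, -0.677]
force: [2.1, -4.1, -0.4]
grip_width: 0.502
```

```bash
python3 trk.py
```

```text
t 12.38 yaw-q7 0.13 Mz 0.203 ctr 323,368 black 162.1 47 white 173.9 (np.float64(279.9), np.float64(372.1), 338)
```

Call:
send_rows(
  commands=[
    [[0,0,0],[0.1,0,0],0],
  ],
)

```text
t: 12.52
tcp_pos: [0.6044, 0.0924, 0.1166]
tcp_rot: [0.755, 1.434, -0.755]
force: [1.9, -4.7, 0.0]
grip_width: 0.503
```

```bash
python3 trk.py
```

```text
t 12.52 yaw-q7 0.04 Mz 0.213 ctr 323,368 black 161.9 49 white 173.7 (np.float64(280.2), np.float64(372.2), 340)
```

Call:
send_rows(
  commands=[
    [[0,0,0],[0.1,0,0],0],
    [[0,0,0],[0.1,0,0],0],
  ],
)

```text
t: 12.73
tcp_pos: [0.6042, 0.0923, 0.1166]
tcp_rot: [0.911, 1.371, -0.911]
force: [1.9, -5.3, 0.8]
grip_width: 0.502
```

```bash
python3 trk.py
```

```text
t 12.73 yaw-q7 -0.14 Mz 0.205 ctr 323,368 black 161.9 49 white 174.1 (np.float64(279.5), np.float64(372.0), 334)
```

Call:
send_rows(
  commands=[
    [[0,0,0],[0.1,0,0],0],
    [[0,0,0],[0.1,0,0],0],
  ],
)

```text
t: 12.95
tcp_pos: [0.6041, 0.0923, 0.1166]
tcp_rot: [1.062, 1.296, -1.062]
force: [0.7, -4.7, -0.0]
grip_width: 0.503
```

```bash
python3 trk.py
```

```text
t 12.95 yaw-q7 -0.32 Mz 0.334 ctr 323,368 black 160.0 49 white 173.4 (np.float64(280.7), np.float64(372.4), 337)
```

Call:
send_rows(
  commands=[
    [[0,0,0],[0.1,0,0],0],
    [[0,0,0],[0.1,0,0],0],
  ],
)

```text
t: 13.17
tcp_pos: [0.6039, 0.0923, 0.1166]
tcp_rot: [1.21, 1.208, -1.211]
force: [-0.7, -5.2, 0.2]
grip_width: 0.507
```

```bash
python3 trk.py;python3 st.py
```

```text
t 13.17 yaw-q7 -0.49 Mz 0.349 ctr 323,368 black 154.7 50 white 171.8 (np.float64(281.6), np.float64(373.5), 357)
13.2167 [0.6039 0.0923 0.1166] [ 0.2   0.58 -0.54  1.73  0.36  0.93 -0.5 ] F [-0.  -6.  -0.5] M [-1.336  0.015  0.373] 0.498880061717554
yaw -90.6 tilt [ 0.0001 -0.001 ] to knob(tool,cm) [ 0.16  0.01 -0.12]
```

Call:
send_rows(
  commands=[
    [[0,0,0],[0.1,0,0],0],
  ],
)

```text
t: 13.3
tcp_pos: [0.6039, 0.0923, 0.1166]
tcp_rot: [1.28, 1.161, -1.281]
force: [-2.0, -5.6, 1.9]
grip_width: 0.502
```

```bash
python3 trk.py;python3 st.py
```

```text
t 13.30 yaw-q7 -0.58 Mz 0.411 ctr 323,368 black 150.3 54 white 173.9 (np.float64(272.8), np.float64(372.9), 342)
13.35 [0.6039 0.0923 0.1166] [ 0.19  0.57 -0.52  1.73  0.35  0.93 -0.59] F [-0.6 -5.4  0.6] M [-1.286  0.172  0.267] 0.5011343809433352
yaw -96.3 tilt [-0.    -0.001] to knob(tool,cm) [ 0.16  0.   -0.12]
```

Call:
send_rows(
  commands=[
    [[0,0,0],[0.1,0,0],0],
  ],
)

```text
t: 13.43
tcp_pos: [0.6038, 0.0924, 0.1166]
tcp_rot: [1.352, 1.109, -1.354]
force: [-2.2, -5.7, 2.1]
grip_width: 0.502
```

```bash
python3 trk.py;python3 st.py
```

```text
t 13.43 yaw-q7 -0.66 Mz 0.254 ctr 323,368 black 145.5 56 white 174.0 (np.float64(272.8), np.float64(372.8), 341)
13.4833 [0.6038 0.0924 0.1166] [ 0.17  0.57 -0.5   1.73  0.33  0.92 -0.67] F [-0.7 -5.1 -0.1] M [-1.244  0.286  0.217] 0.5033823980913467
yaw -102.0 tilt [-0.0001 -0.0009] to knob(tool,cm) [ 0.16 -0.01 -0.12]
```

Call:
send_rows(
  commands=[
    [[0,0,0],[0.1,0,0],0],
  ],
)

```text
t: 13.57
tcp_pos: [0.6038, 0.0924, 0.1166]
tcp_rot: [1.424, 1.053, -1.425]
force: [-2.8, -5.9, 2.6]
grip_width: 0.506
```

```bash
python3 trk.py;python3 st.py
```

```text
t 13.57 yaw-q7 -0.75 Mz 0.290 ctr 323,368 black 140.6 56 white 174.1 (np.float64(272.9), np.float64(372.7), 341)
13.6167 [0.6037 0.0924 0.1166] [ 0.15  0.57 -0.48  1.73  0.31  0.92 -0.76] F [-0.9 -5.3  2. ] M [-1.23   0.44   0.302] 0.5030402844587016
yaw -107.7 tilt [-0.0003 -0.0009] to knob(tool,cm) [ 0.16 -0.01 -0.11]
```

The torque climbed to about 0.35–0.4 and dropped to about 0.22. The spindle line is standing still while the white line goes ahead, about 21–25° so far. That's the slip, so I'll stop and let go.

Call:
send_rows(
  commands=[
    [[0,0,0],[0,0,0],1],
    [[0,0,0],[0,0,0],1],
    [[0,0,0],[0,0,0],1],
    [[0,0,0],[0,0,0],1],
    [[0,0,0],[0,0,0],1],
    [[0,0,0],[0,0,0],1],
    [[-2,0,0],[0,0,0],1],
    [[-3,0,0],[0,0,0],1],
    [[-3,0,0],[0,0,0],1],
    [[-3,0,0],[0,0,0],1],
    [[-3,0,0],[0,0,0],1],
    [[0,0,0],[0,0,0],1],
  ],
)

```text
t: 14.62
tcp_pos: [0.6058, 0.0939, 0.2622]
tcp_rot: [1.429, 1.05, -1.418]
force: [-0.0, 0.4, 1.1]
grip_width: 0.999
```

```bash
python3 st.py
python3 - <<'E'
from h import *
a=bot.capture("wrist");s=bot.capture("side");cv2.imwrite("pics/w9.png",a);cv2.imwrite("pics/s9.png",s)
u,v=proj("wrist",[[.604,.0935,.152]])[0].astype(int)
v=min(max(v,90),390);u=min(max(u,90),550)
c=cv2.resize(a[v-90:v+90,u-90:u+90],(400,400),interpolation=cv2.INTER_CUBIC)
d=cv2.resize(s[205:345,225:365],(400,400),interpolation=cv2.INTER_CUBIC)
cv2.imwrite("pics/m9.png",cv2.hconcat([c,d]))
E
```

```text
14.6167 [0.6058 0.0939 0.2622] [ 0.2   0.41 -0.53  1.6   0.22  1.18 -0.68] F [-0.   0.4  1.1] M [-0.012  0.002  0.026] 0.9987321470369357
yaw -107.0 tilt [0.0074 0.001 ] to knob(tool,cm) [14.72 -0.26  0.14]
```

View pics/m9.png

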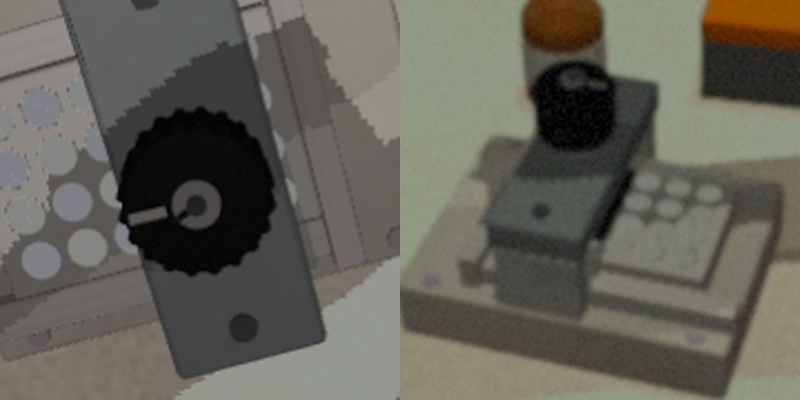

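The knob is free. Its white line is about 17–20° ahead of the spindle's black line, and the plate sits well inside the rails. One numeric check of the plate front against "home", then I'll hand in.

Run:
```python
from h import *
for n,uv in(("far",(735-400,205)),("near",(705-400,285))):
    p=atz("side",(225+uv[0]/2.857,205+uv[1]/2.857),.062);print(n,p.round(4),"press x",round(p[0]-.594,4))
print(bot.observe()["force"].round(1),bot.sign_off())
```

```text
far [0.5117 0.0739 0.062 ] press x -0.0823
near [0.5126 0.1438 0.062 ] press x -0.0814
the job is handed in; nothing more can be done
[-0.2 -1.   0. ] None
```

I pushed the plate in to the back stop, tightened the knob clockwise until its ratchet slipped, let go and handed the job in at about 14.6 s (limit 72 s).

- **Plate:** It slid with 1–2 N, then the force rose to 14.5 N, which I took as contact with the back stop. A last check in the side picture put its front edge at about −82 mm in the press frame, against −78 mm when fully home. That 4 mm disagreement is probably from reading a blurred picture. I relied on the stop force rather than looking into it further.
- **Knob:** I turned it about 3.1 rad in one grasp. The torque climbed from 0.2 to about 0.35–0.4 N m, slightly above the stated slip range, though the readings were noisy. It then dropped to about 0.22 as the ratchet clicked.
- **Slip:** The white line ended about 17–25° ahead of the spindle's black line, depending on the reading. That is under the 60° limit, but I did not measure the pin's rise.
- **Finish:** The gripper is open and clear above the knob, with about zero force on it. The moves stayed clear of the other things on the bench, and no unexpected contact force showed. I did not check their positions again afterwards.

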